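# Set the cassette warmer four clicks higher and start it

## Task

Turn the click-stop dial of the cassette warmer exactly four clicks clockwise (seen from above) from where it stands, by gently pushing its upright finger post round with a fingertip, not pinching it; then, with the dial resting in that fourth click, press the warmer's start key fully down and let it come up again. Do not press the key before the dial is set, and leave the cassettes and cups where they are.

Things in the scene. Friction and masses are not known exactly. Their poses are not given: they have to be found in the camera images.
- dial_center (a point): Middle of the top face of the dial, on its vertical axis, 66 mm above the table; fixed to the warmer (its axes: x to the back, y left, z up). The dial is a grey ribbed disc, radius 42 mm, with a white line from its middle to the post, on the right half of the warmer, a fixed white case 160 x 270 x 50 mm. Ten black marks 30 degrees apart on the case round it, one per click stop.
- post_top (a point): Centre of the top of the dial's finger post: an upright round steel pin 12 mm thick, rising 26 mm above the dial's top face (its top is 92 mm above the table), 34 mm from the dial's axis. It turns with the dial. Clear space all round it above the dial's face.
- dial (a joint): Dial angle, rad, growing clockwise seen from above; 0 = first stop, post 135 degrees anticlockwise of the warmer x axis. A click stop each 0.5236 rad (30 degrees), ten in all, end stops 0.06 beyond the first and last. It starts in one of the first four. About 3.5 N at the post takes it over the hump half-way between stops; it then snaps forward and rests in the next.
- start_key (a joint): Travel of the start key, m: 0 up, 0.006 fully down; it springs back when let go, and takes about 5 N.
- start_key_top (a point): Centre of the top of the start key, a round white push button of 26 mm diameter in a low grey collar at the front of the warmer's case, left of the dial. Its top is 72 mm above the table; it is pressed straight down.
- strip_a: White test cassette 31 x 100 x 5 mm lying loose on the warmer's metal plate (left half of the case), origin at the centre of its underside. Leave it alone.
- strip_b: Second such cassette, lying behind the first. Leave it alone.
- cup: Closed specimen cup, 68 mm across, 62 mm tall, standing left of the warmer, origin at the centre of its underside. Leave it alone.
- open_cup: Open specimen cup, 63 mm across, 57 mm tall, standing right of the warmer, origin at the centre of its underside. Leave it alone.

How it is judged:
By the outcome, as a careful person would: the job done as asked, in the order asked, and still so for the second after the job is handed in, with the robot touching nothing.
It also fails if it takes over 64 s, if anything falls off the work surface, if the arm or the gripper's body presses on something with over 40 N, if the wrist force passes 120 N, or if a joint passes its speed limit or range.

## Robot

A 6-joint arm with a two-finger parallel gripper is mounted at the origin on the work surface; the furniture and walls round the work are solid. World frame = base frame: x ahead of the robot, y to its left, z up, the work surface at z = 0. Lengths are in m, angles in degrees, forces in N, time in s.
With the tool pointing down it reaches from about 0.3 to 0.75 m from the base axis. Payload 8.5 kg.
Tool frame: the origin (TCP) lies on the centre line of the jaws, within the pads' length; the fingertips stand 19 mm ahead of it and the grasp point (between the pads) is the TCP; z points along the fingers, x is the direction in which the jaws open and shut, and the axes are right-handed (so a half turn about z gives the same grasp; the last joint's range is limited). The gripper opens to 85 mm and grips with 20 to 120 N. Pads are 22 mm wide; open, the fingers measure 114 mm over their backs; the gripper's body (76 mm by 85 mm) begins 54 mm behind the grasp point. The pads swing forward as they close: fully open they stand 13 mm farther back than shut.
Start: joints at [-85.044, 21.807, 74.336, -0, 83.858, -12.336], TCP at [0.163, -0.525, 0.25] pointing down, gripper open.
Joint ranges: [-178.18, 178.18], [-50.72, 133.34], [12.68, 142.11], [-81.47, 261.47], [9.98, 163.14], [-165.26, 165.26]. Speed limits (degrees/s): [136.94, 136.94, 180, 180, 180, 180].

## Interface

Orientations are given as a 3x3 rotation matrix whose columns are the frame's x, y, z axes.
In Python, from rig import env, cams, order gives the robot as it stands.
- The arm moves only by the tool step_arm, never from a script. Its argument "steps" is a list of rows, each an object with "xyz": the shift along the tool's x, y, z normalised to -1 to 1, where 1 is 0.04 m, a list of three; "turn": the turn, a rotation vector about the tool's x, y, z normalised to -1 to 1, where 1 is 0.08 rad, a list of three; "gripper": the gripper command: -1 is shut, 1 is fully open, values between are in proportion. A call has 1 to 20 rows; each row shifts and turns the commanded pose from where the row before left it, along the tool's axes as they then stand; what a row does not reach is not made up. A row lasts 1/12 s, in which the tool goes at most 41.7 mm and 7.16 degrees, less where a joint would pass 70% of its speed; a pose out of reach is approached as far as the arm can. A call with a number of a shift or a turn outside -1 to 1 is refused whole. A call with a gripper value outside its range is refused whole. The fingers move at their own pace and stop on an object; "squeeze" is the grip in N (left out, the last holds). Time passes only in rows, so rows that do not move let the fingers close. It gives the time, the measured TCP pose, the force and the opening at its end, in the units of the state.
- env.observe(): the state, without advancing time (a new reading comes with each control period).
- cams.get_image(name): name is "side" or "top"; returns (picture, depth): 400x640x3 uint8, red, green, blue; 400x640 float32, m along the optical axis (not along the pixel's ray), 0 where there is no reading.
- cams.camera_info(name): a dict with "fx", "fy", "cx", "cy" (pixels), "k1" (the pictures are not rectified: a ray, as slopes to the right and down, at radius r is drawn at 1 + k1 r^2 times it, then the intrinsics apply), "extrinsics" (4x4, takes a point from camera to world coordinates). Camera axes: x right, y down, z forward; pixel columns grow to the right and rows downward; lengths in m; the calibration is good to about 2 mm. A picture is of the moment at which its call begins. camera_info takes no time and is no camera call.
- order.close_job(): hands the job in, once; it reports no verdict.
The state is a dict: "time_s": time; "q": joint angles; "qvel": joint speeds; "joint_efforts": joint torques, N m; "position": TCP position; "tool_rot": TCP orientation; "ft_force": force on the tool from outside, world axes, zero at the start; "wrist_torque": the same for the moment, N m; "grip_width": finger opening in m.
Only numpy, scipy, OpenCV 4.12 (cv2) and the standard library are available. Lean on these libraries where they do the work, as an engineer would, in place of code of your own. Each camera call takes 0.05 s, during which the arm holds its last target. There are 200 camera calls.

## Working session

There is one attempt and no reset: what is moved stays moved. The work goes in short steps, Python scripts to look and compute and a tool call to move; the robot and the scene stay as the last step left them, time stands still between calls to the robot, and variables do not carry over. Pictures are saved under pics/ and viewed, about 8 in all and at most 12, crops included, and the job is handed in when it is done.

Besides the shell and the picture viewer there is one more tool, called after "Emit:" as a command line: name --argument value ..., lists and objects as JSON in quotes. step_arm: Moves the arm, as the interface text tells. Scaled input: -1 to 1 covers 0.04 m each way for a shift and 0.08 rad each way for a turn. Its arguments: {"type":"object","properties":{"steps":{"type":"array"},"squeeze":{"type":"number"}},"required":["steps"]}

```bash
ls; mkdir -p pics
cat > h.py <<'E'
import numpy as np, cv2
from rig import env, cams, order
def K(n):
    c=cams.camera_info(n); return c,np.array([[c['fx'],0,c['cx']],[0,c['fy'],c['cy']],[0,0,1]]),np.array([c['k1'],0,0,0,0])
def ray(n,uv,z):
    c,k,d=K(n); T=np.array(c['extrinsics'])
    p=cv2.undistortPoints(np.array(uv,float).reshape(-1,1,2),k,d).reshape(-1,2)
    r=np.c_[p,np.ones(len(p))]@T[:3,:3].T; o=T[:3,3]
    return o+r*((z-o[2])/r[:,2])[:,None]
def proj(n,P):
    c,k,d=K(n); T=np.linalg.inv(np.array(c['extrinsics']))
    return cv2.projectPoints(np.array(P,float).reshape(-1,1,3),cv2.Rodrigues(T[:3,:3])[0],T[:3,3],k,d)[0].reshape(-1,2)
def save(n,f):
    im,dep=cams.get_image(n); cv2.imwrite('pics/'+f,cv2.cvtColor(im,cv2.COLOR_RGB2BGR)); return im,dep
E
python3 - <<'E'
from h import *
for n in ('top','side'):
    im,d=save(n,n+'0.png'); np.save(n+'0.npy',d); print(cams.camera_info(n))
print(env.observe())
E
```

```text
pics
{'fx': 476.7110353320596, 'fy': 476.7110353320596, 'cx': 321.02702713527594, 'cy': 197.77025186885558, 'k1': -0.0598071879884712, 'extrinsics': array([[-0.0063092 , -0.9859132 ,  0.16713872,  0.3870234 ],
       [-0.99996403,  0.00716792,  0.00453504,  0.10351269],
       [-0.00566919, -0.1671041 , -0.98592296,  1.3757716 ],
       [ 0.        ,  0.        ,  0.        ,  1.        ]])}
{'fx': 458.2010829275478, 'fy': 458.2010829275478, 'cx': 318.49707737997875, 'cy': 195.72659364759218, 'k1': 0.011072778224744421, 'extrinsics': array([[-0.99801673,  0.01148142, -0.06189333,  0.66609518],
       [ 0.05934699,  0.49944908, -0.86430813,  0.9854542 ],
       [ 0.02098909, -0.86626716, -0.49913993,  0.61572547],
       [ 0.        ,  0.        ,  0.        ,  1.        ]])}
{'time_s': 0.1, 'q': array([-8.50455884e+01,  2.18373899e+01,  7.43770642e+01, -3.84070586e-04,
        8.38571901e+01, -1.23370736e+01]), 'qvel': array([ 0.07127501, -0.06547108, -0.24980423, -0.03750509,  0.01951034,
        0.00153978]), 'joint_efforts': array([ 3.83676597e-03, -4.49222195e+01, -2.31654310e+01, -1.70921726e-04,
        3.72185270e-03, -6.34042792e-06]), 'position': array([ 0.16344308, -0.52492346,  0.24979076]), 'tool_rot': array([[ 2.97233601e-01, -9.54804783e-01, -1.14630589e-04],
       [-9.54804006e-01, -2.97233509e-01,  1.24517903e-03],
       [-1.22297495e-03, -2.60659302e-04, -9.99999218e-01]]), 'ft_force': array([ 0.50327532, -0.40315103,  0.35532799]), 'wrist_torque': array([0.02976824, 0.05703423, 0.00534055]), 'grip_width': 0.08542152279598815}
```

View pics/top0.png

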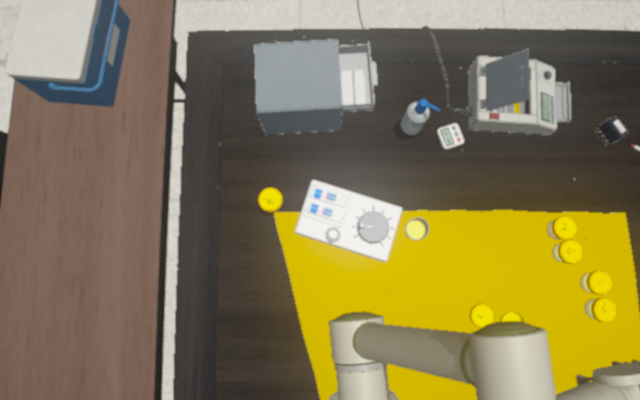

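View pics/side0.png

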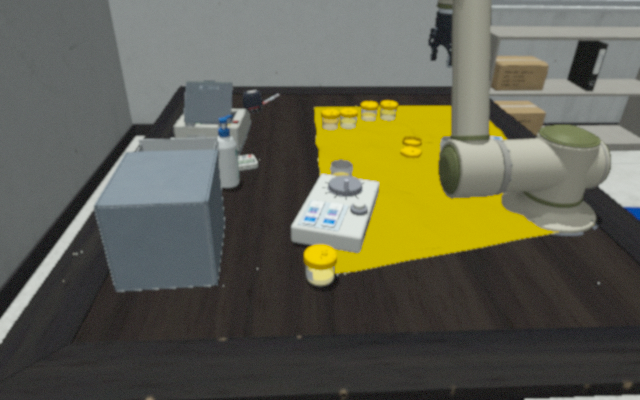

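The top view has the warmer's case at about (349,220), the dial at (374,227), the key at (333,235), the cup at (270,200) and the open cup at (416,229). The side view has the dial at (345,185) and the key at (358,209). I'll zoom in on both and measure.

Run:
```python
from h import *
t=cv2.imread('pics/top0.png'); s=cv2.imread('pics/side0.png')
a=cv2.resize(t[175:270,285:435],None,fx=5,fy=5,interpolation=cv2.INTER_CUBIC)[:, :750]
b=cv2.resize(s[165:255,285:391],None,fx=5,fy=5,interpolation=cv2.INTER_CUBIC)
cv2.imwrite('pics/c0.png',cv2.resize(a,(790,500))); cv2.imwrite('pics/c1.png',b)
# case
hsv=cv2.cvtColor(t,cv2.COLOR_BGR2HSV)
m=((hsv[...,1]<60)&(hsv[...,2]>130)).astype(np.uint8); m[:170]=0;m[270:]=0;m[:,:290]=0;m[:,:]*=1;m[:,410:]=0
m=cv2.morphologyEx(m,cv2.MORPH_CLOSE,np.ones((5,5)))
c=max(cv2.findContours(m,0,2)[0],key=cv2.contourArea)
W=ray('top',cv2.convexHull(c).reshape(-1,2),.05)
r=cv2.minAreaRect((W[:,:2]*1000).astype(np.float32)); print('case',r, cv2.boxPoints(r))
# dial blob
g=((hsv[...,2]<170)&(hsv[...,2]>90)&(hsv[...,1]<50)).astype(np.uint8); n=np.zeros_like(g); n[205:250,352:395]=g[205:250,352:395]
n=cv2.morphologyEx(n,cv2.MORPH_OPEN,np.ones((5,5)))
c=max(cv2.findContours(n,0,2)[0],key=cv2.contourArea)
W=ray('top',c.reshape(-1,2),.066)
print('dial',cv2.minEnclosingCircle((W[:,:2]*1000).astype(np.float32)),cv2.minEnclosingCircle(c))
```

```text
case ((550.1320190429688, 33.73796081542969), (272.0074768066406, 163.32205200195312), 71.7408447265625) [[ 429.9706   -69.83219]
 [ 585.0693  -121.00353]
 [ 670.29346  137.3081 ]
 [ 515.19476  188.47946]]Traceback (most recent call last):
  File "<stdin>", line 16, in <module>
ValueError: max() iterable argument is empty
```

View pics/c0.png

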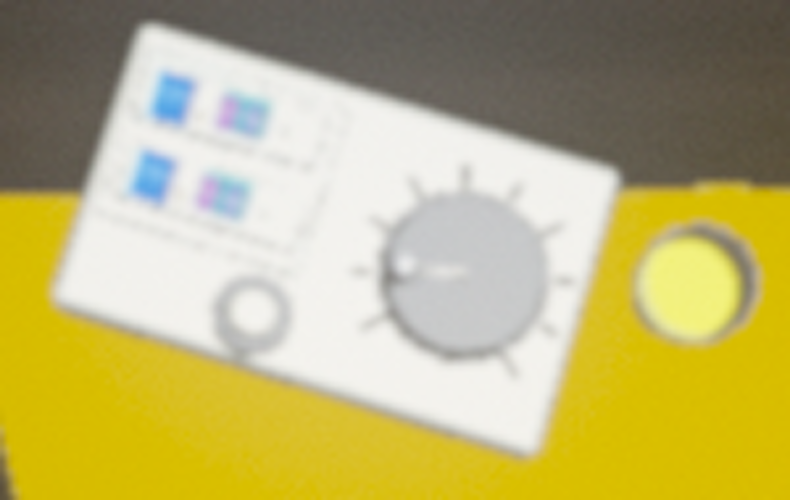

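View pics/c1.png

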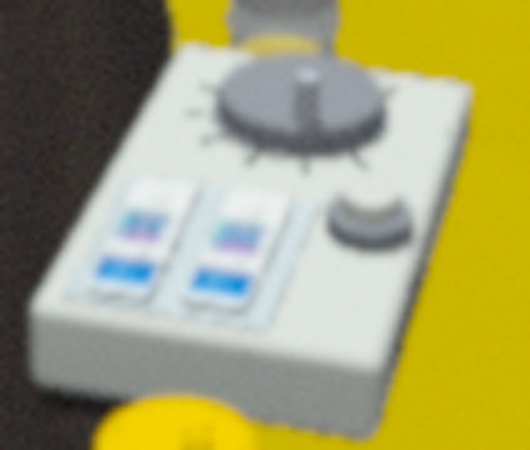

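The crops show the post top at about (405,263), the dial middle at (465,272) and the key at (254,305). The post lines up with the second mark, so the dial is in stop k=1 and the target is k=5. Next I'll compute positions and plan the approach.

```bash
cat > geo.py <<'E'
from h import *
t=lambda u,v:(285+u/(790/150),175+v/(500/95))
D=ray('top',[t(465,272)],.066)[0]; P=ray('top',[t(405,263)],.092)[0]; Kx=ray('top',[t(254,305)],.072)[0]
E
python3 - <<'E'
from geo import *
print(D,P,Kx, 'post r',np.linalg.norm((P-D)[:2]),'ang',np.degrees(np.arctan2(*(P-D)[1::-1])))
T=lambda u,v:(285+u/5,165+v/5)
print('side:',ray('side',[T(302,95)],.066),ray('side',[T(308,75)],.092),ray('side',[T(371,208)],.072))
# dial depth check & contour by HSV values
im=cv2.imread('pics/top0.png'); d=np.load('top0.npy')
print(cv2.cvtColor(im,cv2.COLOR_BGR2HSV)[232,360:400:3].tolist())
u,v=map(int,np.round(t(490,300)));c,k,_=K('top');p=np.array(c['extrinsics'])@np.array([(u-c['cx'])/c['fx']*d[v,u],(v-c['cy'])/c['fy']*d[v,u],d[v,u],1]);print('dial z',p)
g=cv2.cvtColor(im,cv2.COLOR_BGR2GRAY); n=np.zeros_like(g); n[205:250,350:397]=((g>120)&(g<205))[205:250,350:397]
n=cv2.morphologyEx(n,cv2.MORPH_OPEN,np.ones((5,5)))
cs=cv2.findContours(n,0,2)[0]
for c in cs:
  if cv2.contourArea(c)>200:
    W=ray('top',c.reshape(-1,2),.066); print('dial',cv2.fitEllipse((W[:,:2]*1000).astype(np.float32)))
E
```

```text
[ 0.52710918 -0.03416002  0.066     ] [ 0.52921    -0.00069458  0.092     ] [0.51002631 0.07669307 0.072     ] post r 0.033531314599921966 ang 86.4079167164779
side: [[ 0.52652882 -0.02401449  0.066     ]] [[0.5279308  0.00337802 0.092     ]] [[0.50831241 0.09590415 0.072     ]]
[[90, 3, 188], [90, 3, 202], [105, 3, 201], [90, 3, 202], [120, 1, 201], [120, 1, 202], [150, 1, 202], [90, 3, 201], [75, 3, 202], [30, 3, 193], [25, 6, 241], [25, 6, 239], [24, 125, 216], [26, 210, 217]]
dial z [ 0.51272434 -0.04699698  0.06264282  1.        ]
dial ((524.5916748046875, -33.13013458251953), (82.3504638671875, 87.53937530517578), 78.43737030029297)
```

Dial, post and key agree with the given sizes: post radius is 33.5 mm and its angle is 86.4°, against 86.7° expected for stop 2. Now I'll move over and close the gripper.

Emit:
step_arm --steps '[{"xyz": [-0.504, -0.598, 0.0625], "turn": [0, 0, 0], "gripper": -1}, {"xyz": [-0.504, -0.598, 0.0625], "turn": [0, 0, 0], "gripper": -1}, {"xyz": [-0.504, -0.598, 0.0625], "turn": [0, 0, 0], "gripper": -1}, {"xyz": [-0.504, -0.598, 0.0625], "turn": [0, 0, 0], "gripper": -1}, {"xyz": [-0.504, -0.598, 0.0625], "turn": [0, 0, 0], "gripper": -1}, {"xyz": [-0.504, -0.598, 0.0625], "turn": [0, 0, 0], "gripper": -1}, {"xyz": [-0.504, -0.598, 0.0625], "turn": [0, 0, 0], "gripper": -1}, {"xyz": [-0.504, -0.598, 0.0625], "turn": [0, 0, 0], "gripper": -1}, {"xyz": [-0.504, -0.598, 0.0625], "turn": [0, 0, 0], "gripper": -1}, {"xyz": [-0.504, -0.598, 0.0625], "turn": [0, 0, 0], "gripper": -1}, {"xyz": [-0.504, -0.598, 0.0625], "turn": [0, 0, 0], "gripper": -1}, {"xyz": [-0.504, -0.598, 0.0625], "turn": [0, 0, 0], "gripper": -1}, {"xyz": [-0.504, -0.598, 0.0625], "turn": [0, 0, 0], "gripper": -1}, {"xyz": [-0.504, -0.598, 0.0625], "turn": [0, 0, 0], "gripper": -1}, {"xyz": [-0.504, -0.598, 0.0625], "turn": [0, 0, 0], "gripper": -1}, {"xyz": [-0.504, -0.598, 0.0625], "turn": [0, 0, 0], "gripper": -1}, {"xyz": [-0.504, -0.598, 0.0625], "turn": [0, 0, 0], "gripper": -1}, {"xyz": [-0.504, -0.598, 0.0625], "turn": [0, 0, 0], "gripper": -1}, {"xyz": [-0.504, -0.598, 0.0625], "turn": [0, 0, 0], "gripper": -1}, {"xyz": [-0.504, -0.598, 0.0625], "turn": [0, 0, 0], "gripper": -1}]' --squeeze 20

```text
time_s: 1.77
position: [0.5009, 0.0036, 0.2]
tool_rot: [[0.297, -0.955, -0.001], [-0.955, -0.297, 0.0], [-0.0, 0.0, -1.0]]
ft_force: [-0.1, 0.3, -0.5]
grip_width: 0.0002
```

Emit:
step_arm --steps '[{"xyz": [0, 0, 0], "turn": [0, 0, -1], "gripper": -1}, {"xyz": [0, 0, 0], "turn": [0, 0, -1], "gripper": -1}, {"xyz": [0, 0, 0], "turn": [0, 0, -1], "gripper": -1}, {"xyz": [0, 0, 0], "turn": [0, 0, -1], "gripper": -1}, {"xyz": [0, 0, 0], "turn": [0, 0, -1], "gripper": -1}, {"xyz": [0, 0, 0], "turn": [0, 0, -1], "gripper": -1}, {"xyz": [0, 0, 0], "turn": [0, 0, -1], "gripper": -1}, {"xyz": [0, 0, 0], "turn": [0, 0, -1], "gripper": -1}, {"xyz": [0, 0, 0], "turn": [0, 0, -1], "gripper": -1}, {"xyz": [0, 0, 0], "turn": [0, 0, -1], "gripper": -1}, {"xyz": [0, 0, 0], "turn": [0, 0, -1], "gripper": -1}, {"xyz": [0, 0, 0], "turn": [0, 0, -1], "gripper": -1}, {"xyz": [0, 0, 0], "turn": [0, 0, -1], "gripper": -1}, {"xyz": [0, 0, 0], "turn": [0, 0, -1], "gripper": -1}, {"xyz": [0, 0, 0], "turn": [0, 0, -1], "gripper": -1}, {"xyz": [0, 0, 0], "turn": [0, 0, -1], "gripper": -1}, {"xyz": [0, 0, 0], "turn": [0, 0, -1], "gripper": -1}]'

```text
time_s: 3.18
position: [0.5002, 0.0021, 0.2]
tool_rot: [[0.995, 0.095, -0.001], [0.095, -0.995, 0.0], [-0.001, -0.0, -1.0]]
ft_force: [-0.6, -0.4, 0.5]
grip_width: 0.0002
```

Emit:
step_arm --steps '[{"xyz": [0, 0, 0], "turn": [0, 0, -1], "gripper": -1}, {"xyz": [0, 0, 0], "turn": [0, 0, -1], "gripper": -1}, {"xyz": [0, 0, 0], "turn": [0, 0, -1], "gripper": -1}, {"xyz": [0, 0, 0], "turn": [0, 0, -1], "gripper": -1}, {"xyz": [0, 0, 0], "turn": [0, 0, -1], "gripper": -1}, {"xyz": [0, 0, 0], "turn": [0, 0, -1], "gripper": -1}, {"xyz": [0, 0, 0], "turn": [0, 0, -1], "gripper": -1}, {"xyz": [0, 0, 0], "turn": [0, 0, -1], "gripper": -1}, {"xyz": [0, 0, 0], "turn": [0, 0, -1], "gripper": -1}, {"xyz": [0, 0, 0], "turn": [0, 0, -1], "gripper": -1}, {"xyz": [0, 0, 0], "turn": [0, 0, -1], "gripper": -1}, {"xyz": [0, 0, 0], "turn": [0, 0, -1], "gripper": -1}, {"xyz": [0, 0, 0], "turn": [0, 0, -1], "gripper": -1}, {"xyz": [0, 0, 0], "turn": [0, 0, -1], "gripper": -1}, {"xyz": [0, 0, 0], "turn": [0, 0, -1], "gripper": -1}, {"xyz": [0, 0, 0], "turn": [0, 0, -1], "gripper": -1}, {"xyz": [0, 0, 0], "turn": [0, 0, -1], "gripper": -1}, {"xyz": [0, 0, 0], "turn": [0, 0, -0.78], "gripper": -1}, {"xyz": [0, 0, 0], "turn": [0, 0, 0], "gripper": -1}]'

```text
time_s: 4.77
position: [0.5002, 0.0021, 0.2001]
tool_rot: [[0.055, 0.998, -0.001], [0.998, -0.055, 0.0], [0.0, -0.001, -1.0]]
ft_force: [-0.6, -0.0, -0.7]
grip_width: 0.0002
```

Run:
```python
from h import *
im,d=save('side','s1.png'); np.save('s1.npy',d)
o=env.observe(); print(o['time_s'],o['position'],o['q'],o['ft_force'],o['tool_rot'][:,0]); p=o['position']
print(proj('side',[p,p+[0,0,-.019],p+[0,0,-.032]]))
u,v=proj('side',[p])[0].astype(int); b=cv2.imread('pics/s1.png')
print(v,u); cv2.imwrite('pics/s1c.png',cv2.resize(b[v-70:v+90,u-80:u+80],None,fx=3.7,fy=3.7,interpolation=cv2.INTER_CUBIC))
```

```text
4.8167 [0.50026808 0.00209349 0.20010272] [-1.33442596e+01  1.94670084e+01  8.69401649e+01 -1.10656860e-04
  7.36263170e+01 -9.99843659e+01] [ 0.37437199 -0.39672184 -0.29893018] [5.86070900e-02 9.98281122e-01 9.95185155e-05]
[[360.74517295 138.63082881]
 [360.20164806 146.13915856]
 [359.83541071 151.20018571]]
138 360
```

View pics/s1c.png

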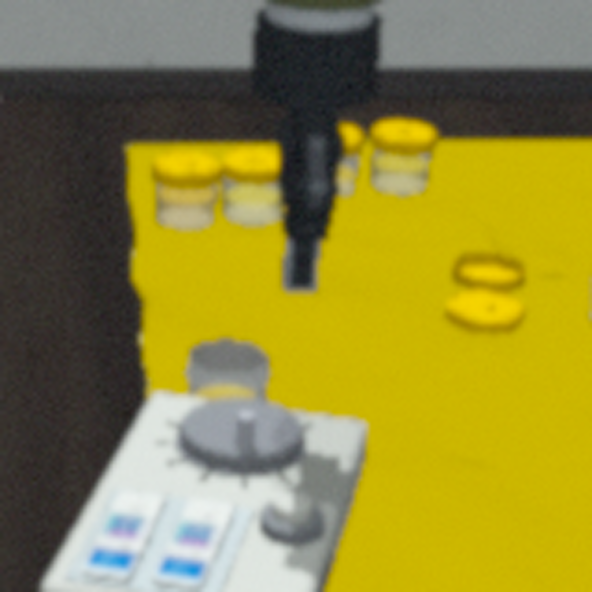

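The tip appears at row ≈146, which matches 19 mm ahead of the TCP when shut. I'll descend to TCP z 0.093, so the tip is 8 mm above the dial face.

Emit:
step_arm --steps '[{"xyz": [0, 0, 0.4], "turn": [0, 0, 0], "gripper": -1}, {"xyz": [0, 0, 0.4], "turn": [0, 0, 0], "gripper": -1}, {"xyz": [0, 0, 0.4], "turn": [0, 0, 0], "gripper": -1}, {"xyz": [0, 0, 0.4], "turn": [0, 0, 0], "gripper": -1}, {"xyz": [0, 0, 0.4], "turn": [0, 0, 0], "gripper": -1}, {"xyz": [0, 0, 0.3], "turn": [0, 0, 0], "gripper": -1}, {"xyz": [0, 0, 0.2], "turn": [0, 0, 0], "gripper": -1}, {"xyz": [0, 0, 0.175], "turn": [0, 0, 0], "gripper": -1}, {"xyz": [0, 0, 0], "turn": [0, 0, 0], "gripper": -1}]'

```text
time_s: 5.57
position: [0.5, 0.0021, 0.0924]
tool_rot: [[0.058, 0.998, -0.002], [0.998, -0.058, 0.0], [0.0, -0.002, -1.0]]
ft_force: [0.3, -0.1, -0.7]
grip_width: 0.0001
```

Run:
```python
from h import *
o=env.observe(); p=o['position'][:2];x=o['tool_rot'][:2,0];y=o['tool_rot'][:2,1]
C=np.array([.5265,-.034]); print(o['time_s'],o['position'],o['ft_force'],'dial->tcp radial,tangent',(p-C)@x*1000,(p-C)@y*1000)
```

```text
5.5667 [0.50003099 0.00210471 0.09235422] [ 0.2516902  -0.07427715 -0.66707981] dial->tcp radial,tangent 34.49960996390765 -28.529486106466827
```

Emit:
step_arm --steps '[{"xyz": [0, 0.066, 0], "turn": [0, 0, 0], "gripper": -1}, {"xyz": [0, 0.066, 0], "turn": [0, 0, 0], "gripper": -1}, {"xyz": [0, 0.066, 0], "turn": [0, 0, 0], "gripper": -1}, {"xyz": [0, 0.066, 0], "turn": [0, 0, 0], "gripper": -1}, {"xyz": [0, 0, 0], "turn": [0, 0, 0], "gripper": -1}]'

```text
time_s: 5.98
position: [0.5117, 0.0013, 0.0937]
tool_rot: [[0.057, 0.998, 0.001], [0.998, -0.057, -0.0], [-0.0, 0.001, -1.0]]
ft_force: [0.2, 0.4, -0.8]
grip_width: 0.0
```

Emit:
step_arm --steps '[{"xyz": [0.0224, 0.0458, 0], "turn": [0, 0, 0.6545], "gripper": -1}, {"xyz": [0.0224, 0.0458, 0], "turn": [0, 0, 0.6545], "gripper": -1}, {"xyz": [0.0224, 0.0458, 0], "turn": [0, 0, 0.6545], "gripper": -1}]'

```text
time_s: 6.23
position: [0.5162, 0.0036, 0.0934]
tool_rot: [[0.215, 0.977, -0.001], [0.977, -0.215, 0.0], [-0.0, -0.001, -1.0]]
ft_force: [-3.9, -0.4, 3.2]
grip_width: -0.0004
```

Emit:
step_arm --steps '[{"xyz": [0.0224, 0.0458, 0], "turn": [0, 0, 0.6545], "gripper": -1}, {"xyz": [0.0224, 0.0458, 0], "turn": [0, 0, 0.6545], "gripper": -1}, {"xyz": [0.0224, 0.0458, 0], "turn": [0, 0, 0.6545], "gripper": -1}, {"xyz": [0.0224, 0.0458, 0], "turn": [0, 0, 0.6545], "gripper": -1}]'

```text
time_s: 6.57
position: [0.5248, 0.0049, 0.0935]
tool_rot: [[0.414, 0.91, 0.0], [0.91, -0.414, -0.0], [0.0, 0.0, -1.0]]
ft_force: [-0.7, -0.5, 0.1]
grip_width: -0.0002
```

Run:
```python
from h import *
o=env.observe(); p=o['position'][:2];x=o['tool_rot'][:2,0];y=o['tool_rot'][:2,1]
C=np.array([.5265,-.034]); print(o['time_s'],o['position'],o['ft_force'],'radial,tangent',(p-C)@x*1000,(p-C)@y*1000,'Y',np.degrees(np.arctan2(x[1],x[0])))
save('side','s2.png'); b=cv2.imread('pics/s2.png'); save('top','t2.png'); t=cv2.imread('pics/t2.png')
r=lambda i:cv2.resize(i,(396,330),interpolation=cv2.INTER_CUBIC)
cv2.imwrite('pics/v2.png',np.hstack([r(b[140:240,290:410]),r(t[180:255,320:410])]))
```

```text
6.5667 [0.52477895 0.00489752 0.09348437] [-0.65580536 -0.52169495  0.0882313 ] radial,tangent 34.7012468508627 -17.65793362345266 Y 65.56390601660956
```

View pics/v2.png

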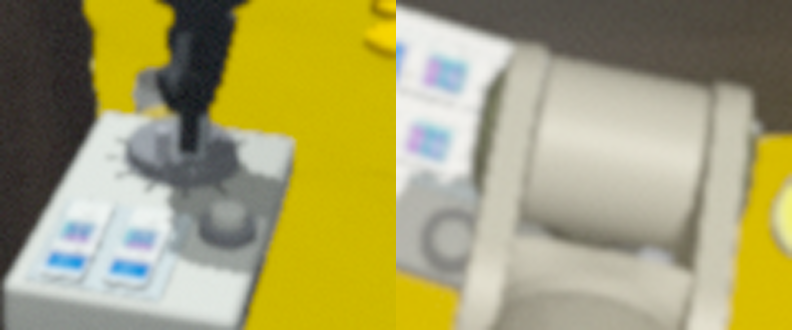

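Contact force peaked at about 4 N, then the dial snapped forward: one click done. The side view shows the finger over the dial and nothing else touched. Continuing round.

Emit:
step_arm --steps '[{"xyz": [0.0224, 0.0458, 0], "turn": [0, 0, 0.6545], "gripper": -1}, {"xyz": [0.0224, 0.0458, 0], "turn": [0, 0, 0.6545], "gripper": -1}, {"xyz": [0.0224, 0.0458, 0], "turn": [0, 0, 0.6545], "gripper": -1}, {"xyz": [0.0224, 0.0458, 0], "turn": [0, 0, 0.6545], "gripper": -1}, {"xyz": [0.0224, 0.0458, 0], "turn": [0, 0, 0.6545], "gripper": -1}, {"xyz": [0.0224, 0.0458, 0], "turn": [0, 0, 0.6545], "gripper": -1}, {"xyz": [0.0224, 0.0458, 0], "turn": [0, 0, 0.6545], "gripper": -1}, {"xyz": [0.0224, 0.0458, 0], "turn": [0, 0, 0.6545], "gripper": -1}, {"xyz": [0.0224, 0.0458, 0], "turn": [0, 0, 0.6545], "gripper": -1}, {"xyz": [0.0224, 0.0458, 0], "turn": [0, 0, 0.6545], "gripper": -1}]'

```text
time_s: 7.5
position: [0.5444, 0.0007, 0.0934]
tool_rot: [[0.812, 0.583, -0.0], [0.583, -0.812, 0.0], [-0.0, -0.0, -1.0]]
ft_force: [-0.1, -0.3, -0.1]
grip_width: -0.0
```

Emit:
step_arm --steps '[{"xyz": [0.0224, 0.0458, 0], "turn": [0, 0, 0.6545], "gripper": -1}, {"xyz": [0.0224, 0.0458, 0], "turn": [0, 0, 0.6545], "gripper": -1}, {"xyz": [0.0224, 0.0458, 0], "turn": [0, 0, 0.6545], "gripper": -1}, {"xyz": [0.0224, 0.0458, 0], "turn": [0, 0, 0.6545], "gripper": -1}, {"xyz": [0.0224, 0.0458, 0], "turn": [0, 0, 0.6545], "gripper": -1}, {"xyz": [0.0224, 0.0458, 0], "turn": [0, 0, 0.6545], "gripper": -1}, {"xyz": [0.0224, 0.0458, 0], "turn": [0, 0, 0.6545], "gripper": -1}, {"xyz": [0.0224, 0.0458, 0], "turn": [0, 0, 0.6545], "gripper": -1}, {"xyz": [0.0224, 0.0458, 0], "turn": [0, 0, 0.6545], "gripper": -1}, {"xyz": [0.0224, 0.0458, 0], "turn": [0, 0, 0.6545], "gripper": -1}]'

```text
time_s: 8.33
position: [0.5595, -0.0127, 0.0934]
tool_rot: [[0.995, 0.099, -0.0], [0.099, -0.995, -0.0], [-0.0, 0.0, -1.0]]
ft_force: [0.2, -0.0, 0.3]
grip_width: -0.0001
```

Emit:
step_arm --steps '[{"xyz": [0.0224, 0.0458, 0], "turn": [0, 0, 0.6545], "gripper": -1}, {"xyz": [0.0224, 0.0458, 0], "turn": [0, 0, 0.6545], "gripper": -1}, {"xyz": [0.0224, 0.0458, 0], "turn": [0, 0, 0.6545], "gripper": -1}, {"xyz": [0.0224, 0.0458, 0], "turn": [0, 0, 0.6545], "gripper": -1}, {"xyz": [0.0224, 0.0458, 0], "turn": [0, 0, 0.6545], "gripper": -1}, {"xyz": [0.0224, 0.0458, 0], "turn": [0, 0, 0.6545], "gripper": -1}]'

```text
time_s: 8.83
position: [0.5642, -0.0232, 0.0933]
tool_rot: [[0.977, -0.214, -0.001], [-0.214, -0.977, 0.001], [-0.001, -0.001, -1.0]]
ft_force: [-0.4, 4.1, 1.4]
grip_width: 0.0
```

Run:
```python
from h import *
o=env.observe(); p=o['position'][:2];x=o['tool_rot'][:2,0];y=o['tool_rot'][:2,1]
C=np.array([.5265,-.034]); print(o['time_s'],o['position'],o['ft_force'],'radial,tangent',(p-C)@x*1000,(p-C)@y*1000,'Y',np.degrees(np.arctan2(x[1],x[0])))
```

```text
8.8333 [ 0.56419213 -0.02321803  0.09332567] [-0.43392868  4.11087515  1.44693889] radial,tangent 34.5210026956316 -18.58083847755546 Y -12.327821182466288
```

The force is at 4.1 N on the fourth hump, at about 97° of turn. A few more rows, checking each time.

Emit:
step_arm --steps '[{"xyz": [0.0224, 0.0458, 0], "turn": [0, 0, 0.6545], "gripper": -1}, {"xyz": [0.0224, 0.0458, 0], "turn": [0, 0, 0.6545], "gripper": -1}]'

```text
time_s: 9.0
position: [0.5652, -0.0275, 0.0933]
tool_rot: [[0.949, -0.314, -0.001], [-0.314, -0.949, 0.001], [-0.001, -0.0, -1.0]]
ft_force: [0.3, 0.4, -1.0]
grip_width: -0.0
```

Emit:
step_arm --steps '[{"xyz": [0.0224, 0.0458, 0], "turn": [0, 0, 0.6545], "gripper": -1}, {"xyz": [0, 0, 0], "turn": [0, 0, 0], "gripper": -1}]'

```text
time_s: 9.17
position: [0.5656, -0.0301, 0.0934]
tool_rot: [[0.932, -0.363, 0.0], [-0.363, -0.932, -0.0], [0.0, 0.0, -1.0]]
ft_force: [0.9, -0.2, -0.4]
grip_width: 0.0002
```

Emit:
step_arm --steps '[{"xyz": [0.0112, 0.0229, 0], "turn": [0, 0, 0.327], "gripper": -1}, {"xyz": [0, 0, 0], "turn": [0, 0, 0], "gripper": -1}]'

```text
time_s: 9.33
position: [0.5657, -0.0309, 0.0934]
tool_rot: [[0.922, -0.387, 0.0], [-0.387, -0.922, 0.0], [0.0, -0.0, -1.0]]
ft_force: [0.6, 0.2, 0.4]
grip_width: 0.0005
```

The force fell to zero, so the fourth snap is made. Backing off, lifting and moving clear so I can look.

Emit:
step_arm --steps '[{"xyz": [0, -0.19, 0], "turn": [0, 0, 0], "gripper": -1}, {"xyz": [0, -0.19, 0], "turn": [0, 0, 0], "gripper": -1}, {"xyz": [0, 0, -0.4], "turn": [0, 0, 0], "gripper": -1}, {"xyz": [0, 0, -0.45], "turn": [0, 0, 0], "gripper": -1}, {"xyz": [0, 0, -0.45], "turn": [0, 0, 0], "gripper": -1}, {"xyz": [0, 0, -0.4], "turn": [0, 0, 0], "gripper": -1}, {"xyz": [-0.68, -0.315, 0], "turn": [0, 0, 0], "gripper": -1}, {"xyz": [-0.68, -0.315, 0], "turn": [0, 0, 0], "gripper": -1}, {"xyz": [-0.68, -0.315, 0], "turn": [0, 0, 0], "gripper": -1}, {"xyz": [-0.68, -0.315, 0], "turn": [0, 0, 0], "gripper": -1}, {"xyz": [-0.68, -0.315, 0], "turn": [0, 0, 0], "gripper": -1}, {"xyz": [-0.68, -0.315, 0], "turn": [0, 0, 0], "gripper": -1}, {"xyz": [-0.68, -0.315, 0], "turn": [0, 0, 0], "gripper": -1}, {"xyz": [-0.68, -0.315, 0], "turn": [0, 0, 0], "gripper": -1}, {"xyz": [0, 0, 0], "turn": [0, 0, 0], "gripper": -1}]'

```text
time_s: 10.58
position: [0.4065, 0.1636, 0.1614]
tool_rot: [[0.924, -0.383, -0.002], [-0.383, -0.924, 0.001], [-0.002, 0.0, -1.0]]
ft_force: [0.4, -0.2, 0.2]
grip_width: -0.0001
```

Run:
```python
from h import *
o=env.observe(); print(o['time_s'],o['position'],o['ft_force'],o['tool_rot'][:,0])
save('top','t3.png'); t=cv2.imread('pics/t3.png'); save('side','s3.png')
cv2.imwrite('pics/v3.png',cv2.resize(t[175:270,285:435],(790,500),interpolation=cv2.INTER_CUBIC))
```

```text
10.5833 [0.40648503 0.16363307 0.16141825] [ 0.36706624 -0.18612904  0.2482624 ] [ 0.92371727 -0.38306887 -0.00215327]
```

View pics/v3.png

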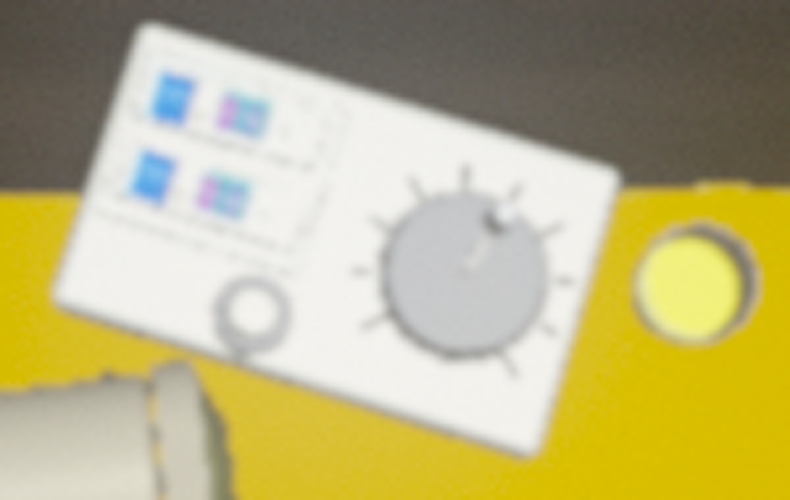

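The post is now at (502,213), pointing at the sixth mark (517,190), which is exactly four clicks on. Cassettes and cup are unmoved. Now over the key at about (0.509, 0.077), then down to 8 mm above it.

Emit:
step_arm --steps '[{"xyz": [0.533, 0.171, 0], "turn": [0, 0, 0], "gripper": -1}, {"xyz": [0.533, 0.171, 0], "turn": [0, 0, 0], "gripper": -1}, {"xyz": [0.533, 0.171, 0], "turn": [0, 0, 0], "gripper": -1}, {"xyz": [0.533, 0.171, 0], "turn": [0, 0, 0], "gripper": -1}, {"xyz": [0.533, 0.171, 0], "turn": [0, 0, 0], "gripper": -1}, {"xyz": [0.533, 0.171, 0], "turn": [0, 0, 0], "gripper": -1}, {"xyz": [0, 0, 0.5], "turn": [0, 0, 0], "gripper": -1}, {"xyz": [0, 0, 0.5], "turn": [0, 0, 0], "gripper": -1}, {"xyz": [0, 0, 0.4], "turn": [0, 0, 0], "gripper": -1}, {"xyz": [0, 0, 0.16], "turn": [0, 0, 0], "gripper": -1}, {"xyz": [0, 0, 0], "turn": [0, 0, 0], "gripper": -1}, {"xyz": [0, 0, 0], "turn": [0, 0, 0], "gripper": -1}]'

```text
time_s: 11.68
position: [0.5127, 0.0727, 0.0993]
tool_rot: [[0.922, -0.388, 0.001], [-0.388, -0.922, -0.0], [0.001, -0.0, -1.0]]
ft_force: [0.3, -0.6, 0.0]
grip_width: 0.0002
```

Run:
```python
from h import *
o=env.observe(); print(o['time_s'],o['position'],o['ft_force'])
save('side','s4.png'); b=cv2.imread('pics/s4.png')
cv2.imwrite('pics/v4.png',cv2.resize(b[150:250,290:410],(720,600),interpolation=cv2.INTER_CUBIC))
```

```text
11.6833 [0.51274213 0.0727036  0.09929821] [ 0.33840063 -0.60204884  0.00308577]
```

View pics/v4.png

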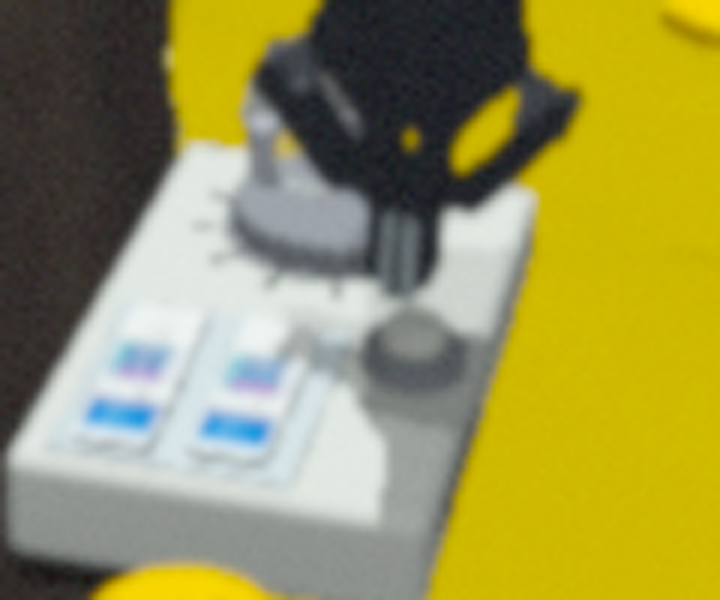

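The side view shows the closed fingertip at (400,290) above and a little behind the key top, which is at about (408,335). I'll check the key's position against both views.

Run:
```python
from geo import *
f=lambda q:((q-[290,150])*6).round()
p=env.observe()['position']
print('tip bottom proj',f(proj('side',[p-[0,0,.019]])),'key top proj',f(proj('side',[Kx])))
w=np.array([.313,.95,0])
for z in(.05,.06,.066,.072):print(z,f(proj('side',[[Kx[0],Kx[1],z]])))
T=lambda u,v:(290+u/6,150+v/6)
for uv in [(408,335),(410,330),(412,350)]: print(uv,ray('side',[T(*uv)],.072))
# collar outline in top: points left,right,top
print(ray('top',[t(215,313),t(291,313),t(252,277),t(252,352)],.06))
# white key blob in top image
g=cv2.cvtColor(cv2.imread('pics/t3.png'),cv2.COLOR_BGR2GRAY)[226:244,324:343]; print(g)
```

```text
tip bottom proj [[397. 289.]] key top proj [[404. 314.]]
0.05 [[401. 362.]]
0.06 [[402. 340.]]
0.066 [[403. 327.]]
0.072 [[404. 314.]]
(408, 335) [[0.51061727 0.09245932 0.072     ]]
(410, 330) [[0.50934822 0.08878676 0.072     ]]
(412, 350) [[0.5105691  0.10343809 0.072     ]]
[[0.5070902  0.09695747 0.06      ]
 [0.50680863 0.05707253 0.06      ]
 [0.52593837 0.07734489 0.06      ]
 [0.48648283 0.0777483  0.06      ]]
[[242 242 241 242 241 239 237 235 233 232 229 228 232 232 228 229 234 237
  239]
 [241 242 241 239 234 228 222 219 218 218 218 223 228 231 231 230 234 237
  240]
 [241 241 238 231 220 211 205 203 202 202 204 210 216 224 232 237 238 239
  241]
 [241 239 233 219 206 199 202 206 208 208 205 204 205 212 224 235 240 241
  242]
 [241 235 222 208 199 202 213 223 227 227 223 215 206 204 213 227 237 241
  241]
 [238 227 209 198 198 212 227 235 239 239 236 230 217 204 205 216 230 239
  241]
 [234 218 198 194 203 221 235 240 241 242 241 237 228 213 203 210 226 239
  242]
 [231 212 193 190 205 227 238 241 242 241 242 240 233 220 206 207 224 238
  241]
 [232 213 194 188 206 228 239 242 243 242 242 242 236 221 205 205 223 237
  241]
 [236 218 197 190 202 223 237 242 242 243 242 240 232 218 203 205 222 237
  241]
 [236 218 196 189 194 211 229 237 240 241 240 236 224 210 202 208 224 237
  241]
 [236 218 195 185 186 193 208 221 232 234 231 224 213 203 203 213 229 238
  242]
 [237 223 200 186 184 186 190 201 210 212 210 206 202 199 203 220 234 240
  242]
 [237 229 211 193 186 187 190 192 196 197 194 195 196 198 209 228 238 241
  242]
 [226 227 222 204 188 182 185 188 191 193 192 195 198 207 221 234 240 242
  243]
 [202 211 213 207 194 181 173 178 187 193 198 203 212 225 234 239 242 242
  242]
 [177 182 191 192 188 177 172 179 195 211 219 224 231 237 240 242 242 242
  241]
 [177 176 174 174 176 170 170 183 198 214 224 233 236 239 241 241 242 242
  241]]
```

Two independent checks support the top view. The detent force peaks came at the angles it predicted, and its view of the key agrees with the 40 mm collar. I'll correct by (-4, +5) mm and then press slowly.

Emit:
step_arm --steps '[{"xyz": [-0.137, -0.087, 0], "turn": [0, 0, 0], "gripper": -1}, {"xyz": [0, 0, 0.09], "turn": [0, 0, 0], "gripper": -1}, {"xyz": [0, 0, 0.09], "turn": [0, 0, 0], "gripper": -1}, {"xyz": [0, 0, 0.05], "turn": [0, 0, 0], "gripper": -1}, {"xyz": [0, 0, 0], "turn": [0, 0, 0], "gripper": -1}]'

```text
time_s: 12.15
position: [0.5084, 0.0786, 0.0895]
tool_rot: [[0.922, -0.387, -0.0], [-0.387, -0.922, 0.0], [-0.0, -0.0, -1.0]]
ft_force: [-0.1, 1.7, 2.4]
grip_width: 0.0003
```

Emit:
step_arm --steps '[{"xyz": [0, 0, 0.05], "turn": [0, 0, 0], "gripper": -1}, {"xyz": [0, 0, 0.025], "turn": [0, 0, 0], "gripper": -1}, {"xyz": [0, 0, 0], "turn": [0, 0, 0], "gripper": -1}]'

```text
time_s: 12.4
position: [0.5085, 0.0785, 0.0867]
tool_rot: [[0.922, -0.387, 0.0], [-0.387, -0.922, 0.0], [0.0, -0.0, -1.0]]
ft_force: [-0.2, 1.8, 2.9]
grip_width: 0.0001
```

Emit:
step_arm --steps '[{"xyz": [0, 0, 0.025], "turn": [0, 0, 0], "gripper": -1}, {"xyz": [0, 0, 0], "turn": [0, 0, 0], "gripper": -1}]'

```text
time_s: 12.57
position: [0.5085, 0.0785, 0.0858]
tool_rot: [[0.922, -0.387, 0.0], [-0.387, -0.922, 0.0], [0.0, -0.0, -1.0]]
ft_force: [-0.9, 3.3, 4.8]
grip_width: 0.0
```

Emit:
step_arm --steps '[{"xyz": [0, 0, 0.025], "turn": [0, 0, 0], "gripper": -1}, {"xyz": [0, 0, 0], "turn": [0, 0, 0], "gripper": -1}]'

```text
time_s: 12.73
position: [0.5085, 0.0785, 0.085]
tool_rot: [[0.922, -0.387, 0.0], [-0.387, -0.922, 0.0], [0.0, -0.0, -1.0]]
ft_force: [-1.7, 3.1, 6.5]
grip_width: -0.0001
```

Emit:
step_arm --steps '[{"xyz": [0, 0, 0.015], "turn": [0, 0, 0], "gripper": -1}, {"xyz": [0, 0, 0], "turn": [0, 0, 0], "gripper": -1}]'

```text
time_s: 12.9
position: [0.5085, 0.0785, 0.0849]
tool_rot: [[0.922, -0.387, 0.001], [-0.387, -0.922, 0.0], [0.001, -0.0, -1.0]]
ft_force: [-3.7, 3.6, 12.0]
grip_width: 0.0
```

Emit:
step_arm --steps '[{"xyz": [0, 0, 0.015], "turn": [0, 0, 0], "gripper": -1}, {"xyz": [0, 0, 0], "turn": [0, 0, 0], "gripper": -1}]'

```text
time_s: 13.07
position: [0.5086, 0.0785, 0.0848]
tool_rot: [[0.922, -0.387, 0.001], [-0.387, -0.922, 0.0], [0.001, -0.001, -1.0]]
ft_force: [-5.0, 2.6, 18.0]
grip_width: -0.0004
```

Run:
```python
from h import *
o=env.observe(); print(o['time_s'],o['position'],o['ft_force'])
save('side','s5.png'); b=cv2.imread('pics/s5.png')
cv2.imwrite('pics/v5.png',cv2.resize(b[150:250,290:410],(720,600),interpolation=cv2.INTER_CUBIC))
```

```text
13.0667 [0.50856081 0.07848556 0.08484932] [-5.04731693  2.62762022 17.95953372]
```

View pics/v5.png

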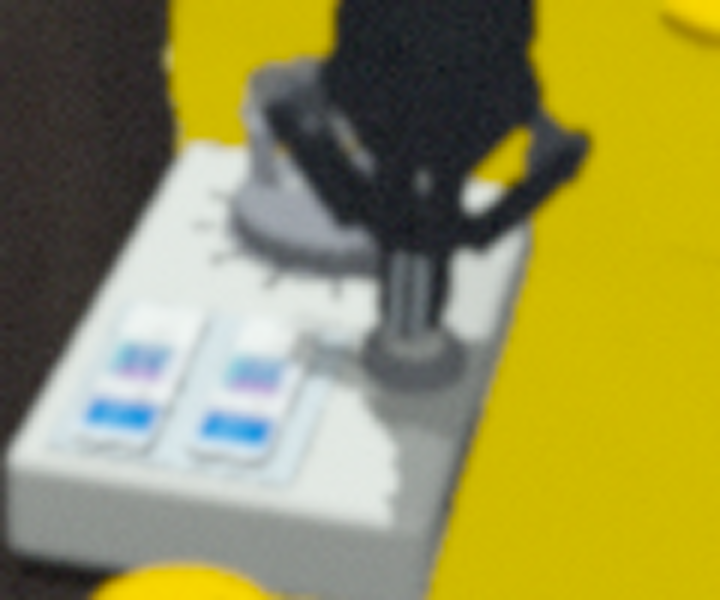

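The tip sits inside the collar with the key pressed down flush. It stopped hard at tip z 0.066 (6 mm travel) while the force rose to 18 N, so it has bottomed. Lifting off and moving clear.

Emit:
step_arm --steps '[{"xyz": [0, 0, -0.1], "turn": [0, 0, 0], "gripper": -1}, {"xyz": [0, 0, -0.2], "turn": [0, 0, 0], "gripper": -1}, {"xyz": [0, 0, -0.4], "turn": [0, 0, 0], "gripper": -1}, {"xyz": [0, 0, -0.6], "turn": [0, 0, 0], "gripper": -1}, {"xyz": [0, 0, -0.7], "turn": [0, 0, 0], "gripper": -1}, {"xyz": [-0.6, -0.18, 0], "turn": [0, 0, 0], "gripper": -1}, {"xyz": [-0.6, -0.18, 0], "turn": [0, 0, 0], "gripper": -1}, {"xyz": [-0.6, -0.18, 0], "turn": [0, 0, 0], "gripper": -1}, {"xyz": [-0.6, -0.18, 0], "turn": [0, 0, 0], "gripper": -1}, {"xyz": [-0.6, -0.18, 0], "turn": [0, 0, 0], "gripper": -1}, {"xyz": [-0.6, -0.18, 0], "turn": [0, 0, 0], "gripper": -1}, {"xyz": [0, 0, 0], "turn": [0, 0, 0], "gripper": -1}, {"xyz": [0, 0, 0], "turn": [0, 0, 0], "gripper": -1}]'

```text
time_s: 14.2
position: [0.392, 0.1741, 0.1637]
tool_rot: [[0.923, -0.386, 0.0], [-0.386, -0.923, -0.001], [0.001, 0.0, -1.0]]
ft_force: [0.1, -0.1, -0.2]
grip_width: 0.0003
```

Run:
```python
from h import *
o=env.observe(); print(o['time_s'],o['position'],o['ft_force'])
save('top','t6.png'); save('side','s6.png'); t=cv2.imread('pics/t6.png'); b=cv2.imread('pics/s6.png')
t0=cv2.imread('pics/t3.png'); print('key area diff',np.abs(t[226:244,324:343].astype(int)-t0[226:244,324:343]).max(),'dial',np.abs(t[205:250,352:397].astype(int)-t0[205:250,352:397]).max())
r=lambda i:cv2.resize(i,(398,330),interpolation=cv2.INTER_CUBIC)
cv2.imwrite('pics/v6.png',np.hstack([r(b[150:250,290:410]),r(t[170:272,300:423])]))
```

```text
14.2 [0.392018   0.17414207 0.16374291] [ 0.07259528 -0.07421616 -0.23301438]
key area diff 4 dial 20
```

View pics/v6.png

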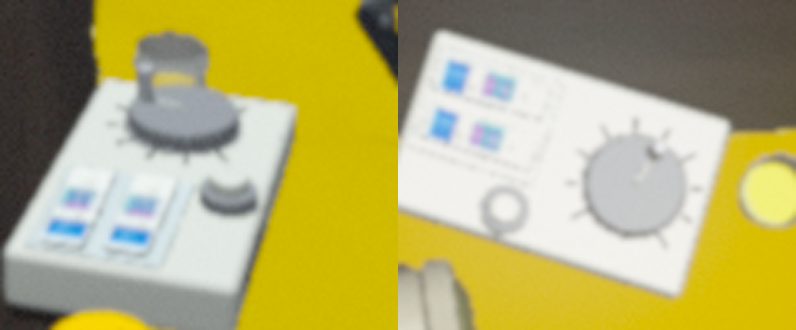

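The key is back up, the dial is still at the sixth mark, the cassettes and cups are where they were, and the arm is clear. Handing in.

```bash
python3 -c "
from rig import order
print(order.close_job())"
```

```text
the job is handed in; nothing more can be done
None
```

The dial is four clicks clockwise from where it stood, and the start key was then pressed fully down and let up. I handed the job in at about 14 s, and the hand-in returned no verdict.

- **Dial:** I pushed the post round from the second stop to the sixth with the side of the closed fingertips, at no more than about 4 N in the readings. The top view afterwards showed the post at the sixth mark.
- **Key:** It stopped hard with the fingertip at 66 mm, which is the full 6 mm of travel, and I pressed to 18 N. The last top view shows it up again, matching the picture taken before the press to within noise.
- **Rest of the scene:** In the last pictures the dial is unchanged, the cassettes and open cup are in place, and the arm is clear with no force on it. The closed cup showed only at the edge of the side view, still in place.
- **What disagreed:** The side camera put the key 12–19 mm further left and the dial 10 mm further left than the top camera. I used the top view because the dial's resistance peaked where that view predicted. My first move over the key also landed about 5 mm off, and I corrected it before pressing.

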